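# Load a turned billet into the cut-off cradle

## Robot

A 7-joint arm with a two-finger parallel gripper is mounted at the origin on a cart in front of the work surface, level with it; the furniture and walls round the work are solid. World frame = base frame: x ahead of the robot, y to its left, z up, the work surface at z = 0. Lengths are in m, angles in rad, forces in N, time in s.
With the tool pointing down it reaches from about 0.425 to 0.925 m from the base axis. Payload 6.8 kg.
Tool frame: the origin (TCP) lies at the very end of the fingers, on their centre line; the grasp point (between the pads) lies 19 mm behind it; z points along the fingers, y is the line along which they close (so a half turn about z gives the same grasp; the last joint's range is limited). The gripper opens to 85 mm and grips with 20 to 120 N. Pads are 22 mm wide; open, the fingers measure 114 mm over their backs; the gripper's body (76 mm by 85 mm) begins 54 mm behind the grasp point. The pads swing forward as they close: fully open they stand 13 mm farther back than shut.
Start: joints at [1.136, 0.477, 0.022, 1.555, -0.011, 1.109, -0.083], TCP at [0.217, -0.639, 0.231] pointing down, gripper open.
Joint ranges: [-2.96, 2.96], [-0.34, 2.1], [-1.41, 1.46], [0.24, 2.44], [-1.37, 4.51], [0.17, 1.92], [-2.96, 2.96]. Speed limits (rad/s): [2.39, 2.39, 3.14, 3.14, 3.14, 3.14, 3.14].

## Interface

Orientations are given as a unit quaternion [w, x, y, z].
In Python, from station import bot gives the robot as it stands.
- The arm moves only by the tool apply_moves, never from a script. Its argument "deltas" is a list of rows, each a list of 3 entries, a list of its own where there are three numbers: the closure, from 0 (fully open) to 1 (shut), then the shift along the tool's x, y, z in units of 0.2 m (1.0 is 0.2 m), then the turn about the tool's z in units of 2 pi rad (1.0 is 2 pi rad). A call has 1 to 12 rows; each row is the pose to reach, as a shift and turn from the pose commanded when the call began, along the tool's axes at that moment, turning the shorter way round; what a row does not reach only later rows make up. A row lasts 1/10 s, in which the tool goes at most 50 mm and 8.59 degrees, less where a joint would pass 70% of its speed; a pose out of reach is approached as far as the arm can. A call with a number of a shift or a turn outside -1 to 1 is refused whole. A call with a gripper value outside its range is refused whole. The fingers move at their own pace and stop on an object; "squeeze" is the grip in N (left out, the last holds). Time passes only in rows, so rows that repeat a pose let the fingers close. It gives the time, the measured TCP pose, the force, the opening and the grip force at its end, in the units of the state.
- bot.get_obs(): the state, without advancing time (a new reading comes with each control period).
- bot.read_camera(name): name is "scene" or "side" or "wrist"; returns a dict with "color" (384x512x3 uint8, red, green, blue), "intrinsics" (3x3 intrinsics, pixels), "k1" (the pictures are not rectified: a ray, as slopes to the right and down, at radius r is drawn at 1 + k1 r^2 times it, then the intrinsics apply), "pose" (4x4, takes a point from camera to world coordinates); the wrist camera has in their place "hand_eye" (4x4, takes a point from camera to tool coordinates, whose origin is the TCP and whose axes are the flange's). Camera axes: x right, y down, z forward; pixel columns grow to the right and rows downward; lengths in m; the calibration is good to about 2 mm. A picture is of the moment at which its call begins: read the wrist's pose just before it. There is no depth.
- bot.hand_in(): hands the job in; it is judged then, once.
Trained networks look in a picture, given as the dict that the camera call returned (one of the last four; its "shot" number tells which), for a name from the list of things; names that differ only in an ending like _2 or _b are one class to them, and where a whole thing is asked for, a point or a joint stands for the part that bears it (a point fixed in the world has none). Each returns a list of dicts, best first, with "confidence" (0 to 1); they miss things now and then, are a little off and sometimes report something else, mostly with a low value. They report only what shows in the picture. A call takes as long as a camera call. They do not tell look-alikes from the thing itself.
- bot.look_for(picture, target): "point" ([x, y, z] in m, in world coordinates, good to about 4 mm: the middle of the surface that is visible of it).
The state is a dict: "t": time; "q": joint angles; "joint_vel": joint speeds; "joint_torque": joint torques, N m; "eef_pos": TCP position; "tool_rot": TCP orientation; "contact_force": force on the tool from outside, world axes, zero at the start; "torque": the same for the moment, N m; "gripper_width": opening from 0.0 (shut) to 1.0 (fully open); "grasp_force": force on a finger pad.
Only numpy, scipy, OpenCV 4.12 (cv2) and the standard library are available. Lean on these libraries where they do the work, as an engineer would, in place of code of your own. Each camera call takes 0.05 s, during which the arm holds its last target. There are 200 camera calls.

## Task

The sawing cradle must be loaded for the next cut: with a fingertip on its top, roll the thick round billet across the deck onto the scribed centre line, so that it drops into the V groove. Then push it along the groove until it is home against the stop block, and last swing the wooden keeper over it, right round to its pin. Nothing is picked up, it is all done by pushing; leave the slim billet, calliper, pencil and sanding block where they lie.

Things in the scene. Friction and masses are not known exactly. Their poses are not given: they have to be found in the camera images.
- cradle: The sawing cradle: fixed light-wood board, 210 mm along its x, 190 mm across (y), deck 24 mm above the bench; origin under its middle. Along x runs a 90 degree V groove, 24 mm wide at the deck and 12 mm deep, open at the end away from the stop block. A dark saw kerf crosses the deck at x = -10 mm.
- line (a point): Point on the centre line, which is scribed along the bottom of the groove; it lies at deck height, 5 mm to +x of the board's middle, where the middle of the billet is when it is home. +x points along the groove to the stop, +y across the deck, z up.
- billet: The thick round billet: dark turned wood, 28 mm diameter, 110 mm long, about 75 g; origin at its centre, x along its axis (y, z turn as it rolls). It starts on the deck to one side of the groove, within 0.1 rad of parallel; there its centre is 14 mm above deck height, seated in the groove 7.8 mm. It rolls under a light fingertip (2 to 3 N) and stays where it is left.
- billet_top (a point): Point on the billet's skin at mid-length, on the pale pencil line that runs along it; uppermost at the start, it goes round with the billet as it rolls.
- stop_face (a point): Middle of the stop block's face that the billet's end meets, 8 mm above deck height; the block is 44 mm long, 46 mm wide, its top 24 mm above the deck, and stands astride the groove's end. Axes as line.
- keeper (a joint): Angle of the keeper, a wooden turn-button on a screw on top of the stop block: bar 20 mm wide, 12 mm thick, underside 24.4 mm above the deck. 0: along the groove over the billet, at a small brass pin (stops at -0.02); grows as it swings out to the cradle's -y side, 1.57 being square across. Friction 0.06 N m; stays where left; clears a seated billet by 2.6 mm, not one on the deck.
- keeper_pivot (a point): Screw of the keeper, at half the bar's thickness (30.4 mm above the deck); its x axis points along the bar away from the round end.
- keeper_end (a point): Point on the keeper's middle line, 70 mm from the screw and 10 mm short of its round end, at half its thickness.
- slim_billet: Slim billet of the same dark wood, 18 mm diameter, 75 mm long, loose on the deck on the other side of the groove; origin at its centre. Not to be moved.
- vernier: Steel vernier calliper, 60 x 174 x 6 mm, lying on the bench on the cradle's +y side; origin under its middle, y along it. Not to be moved.
- clutch_pencil: Clutch pencil, 143 mm long, 9 mm thick, on the bench on the cradle's -y side; origin under its middle, y along it. Not to be moved.
- sanding_block: Cork block in sandpaper, 32 x 58 x 24 mm, on the bench on the cradle's -y side; origin under its middle. Not to be moved.
Mind the look-alikes: they are no part of the job. Leave any orange or yellow look-alike of the billet alone.

How it is judged:
By the outcome, as a careful person would: the job done as asked, in the order asked, and still so for the second after the job is handed in, with the robot touching nothing.
It also fails if it takes over 72 s, if anything falls off the work surface, if the arm or the gripper's body presses on something with over 40 N, if the wrist force passes 120 N, or if a joint passes its speed limit or range.

## Working session

There is one attempt and no reset: what is moved stays moved. The work goes in short steps, Python scripts to look and compute and a tool call to move; the robot and the scene stay as the last step left them, time stands still between calls to the robot, and variables do not carry over. Pictures are saved under pics/ and viewed, at most 11 in all, crops included, and the job is handed in when it is done.

Besides the shell and the picture viewer there is one more tool, called after "Call:" as name(argument=value, ...), one argument or row to a line, values as JSON. apply_moves: Moves the arm, as the interface text tells. Its arguments: {"type":"object","properties":{"deltas":{"type":"array","items":{"type":"array"}},"squeeze":{"type":"number"}},"required":["deltas"]}

```bash
ls; mkdir -p pics
cat > h.py <<'E'
import numpy as np, cv2
from station import bot
from scipy.spatial.transform import Rotation as R
def proj(p,P):
    T=np.linalg.inv(p["pose"]); c=(T[:3,:3]@np.atleast_2d(P).T).T+T[:3,3]
    s=c[:,:2]/c[:,2:]; r2=(s**2).sum(1,keepdims=True); s=s*(1+p["k1"]*r2)
    K=np.array(p["intrinsics"]); return s@K[:2,:2].T+K[:2,2]
def ray(p,uv,z):
    K=np.array(p["intrinsics"]); uv=np.atleast_2d(np.array(uv,float))
    s=cv2.undistortPoints(uv[:,None],K,np.array([p["k1"],0,0,0.]))[:,0]
    T=np.array(p["pose"]); d=np.c_[s,np.ones(len(s))]@T[:3,:3].T; o=T[:3,3]
    return o+d*((z-o[2])/d[:,2:])
def save(p,n,box=None,f=1):
    im=p["color"][...,::-1]
    if box: im=im[box[1]:box[3],box[0]:box[2]]
    cv2.imwrite("pics/"+n,cv2.resize(im,None,fx=f,fy=f,interpolation=cv2.INTER_CUBIC))
E
python3 - <<'E'
from h import *
o=bot.get_obs(); print(o)
for n in ("scene","side"):
    p=bot.read_camera(n); save(p,n+"0.png",f=1.5)
    print(n,np.round(p["pose"],3).tolist(),np.round(p["intrinsics"],1).tolist(),p["k1"])
    for t in "cradle billet slim_billet keeper keeper_end keeper_pivot stop_face billet_top line vernier".split():
        print(t,[(np.round(d["point"],3).tolist(),round(d["confidence"],2)) for d in bot.look_for(p,t)][:3])
E
```

```text
pics
{'t': 0.0, 'q': array([ 1.13590804,  0.47781514,  0.02232542,  1.55644103, -0.01149878,
        1.10933873, -0.08310032]), 'joint_vel': array([-0.00089267, -0.0018846 , -0.00054042, -0.00063436, -0.00050443,
       -0.00083627, -0.00035146]), 'joint_torque': array([ 1.54082272e-04, -5.96450722e+01,  1.60795871e+00, -2.81197679e+01,
        1.24588565e-02,  9.44622239e-03,  2.44949200e-05]), 'eef_pos': array([ 0.21647729, -0.63871064,  0.23031978]), 'tool_rot': array([-9.11305474e-04,  9.86677597e-01,  1.62685099e-01, -2.18511205e-04]), 'contact_force': array([ 0.85121144, -0.52934378,  0.67883595]), 'torque': array([-0.04882654, -0.00400502,  0.0032916 ]), 'grasp_force': 0.0, 'gripper_width': 1.0017657621627383}
scene [[-0.845, -0.325, 0.425, -0.004], [-0.535, 0.541, -0.649, 0.829], [-0.019, -0.776, -0.63, 0.917], [0.0, 0.0, 0.0, 1.0]] [[451.3, 0.0, 251.4], [0.0, 451.3, 188.9], [0.0, 0.0, 1.0]] -0.08040984499423927
cradle [([0.558, -0.008, 0.025], 0.94)]
billet [([0.53, 0.062, 0.049], 0.83), ([0.569, 0.291, 0.025], 0.8), ([0.459, -0.369, 0.026], 0.67)]
slim_billet [([0.534, 0.06
[... 665 characters left out ...]
1], 0.71), ([0.644, -0.054, 0.06], 0.64)]
billet [([0.578, 0.277, 0.019], 0.68), ([0.539, 0.046, 0.05], 0.64), ([0.462, -0.382, 0.022], 0.57)]
slim_billet [([0.536, -0.082, 0.038], 0.67)]
keeper [([0.648, -0.056, 0.064], 0.58)]
keeper_end [([0.645, -0.056, 0.062], 0.64)]
keeper_pivot [([0.568, -0.039, 0.024], 0.63), ([0.534, -0.082, 0.04], 0.55), ([0.643, -0.056, 0.06], 0.51)]
stop_face [([0.564, -0.037, 0.025], 0.64), ([0.616, -0.175, 0.018], 0.17)]
billet_top [([0.537, 0.045, 0.049], 0.94), ([0.465, -0.38, 0.028], 0.62), ([0.574, 0.275, 0.02], 0.52)]
line [([0.565, -0.037, 0.025], 0.79)]
vernier [([0.513, 0.175, 0.003], 0.58), ([0.567, -0.036, 0.026], 0.26), ([0.644, -0.055, 0.065], 0.19)]
```

View pics/scene0.png

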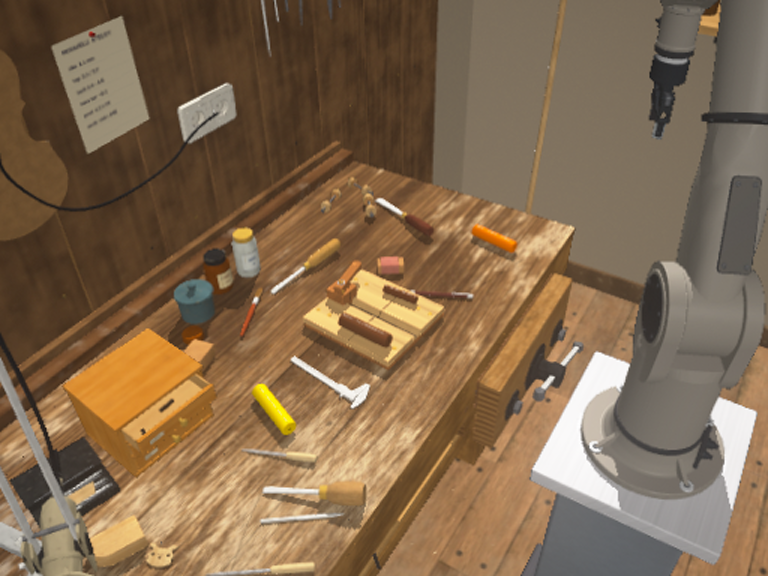

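View pics/side0.png

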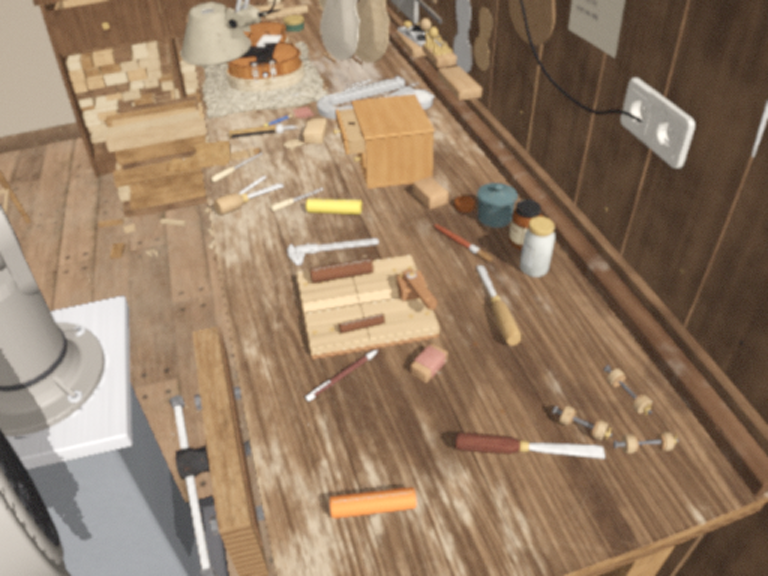

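The scene view shows the cradle, with the stop and keeper at about (345,285) of the 1.5x picture. The thick billet is at (365,330) on the +y side and the slim one at (400,293) on the -y side. The orange and yellow rods are decoys. In the side view the keeper runs from (408,272) to (432,305), pointing to -y and a little past square. I'll bring the wrist camera over the cradle.

Call:
apply_moves(
  deltas=[
    [1,[0.2,-0.12,-0.1],-0.02],
    [1,[0.4,-0.24,-0.25],-0.04],
    [1,[0.6,-0.36,-0.5],-0.06],
    [1,[0.8,-0.5,-0.5],-0.08],
    [1,[0.95,-0.6,-0.5],-0.1],
    [1,[0.95,-0.6,-0.5],-0.1],
    [1,[0.95,-0.6,-0.5],-0.1],
  ],
  squeeze=20,
)

```text
t: 1.8
eef_pos: [0.3595, -0.4633, 0.3318]
tool_rot: [0.0, 0.887, 0.461, 0.0]
contact_force: [-0.6, -0.7, -0.1]
gripper_width: 0.002
grasp_force: 0.0
```

```bash
cat >> h.py <<'E'
def state():
    o=bot.get_obs(); q=o["tool_rot"]; r=R.from_quat([q[1],q[2],q[3],q[0]]); return o,r
def delta(target,yaw_x=None):
    """shift in tool units (0.2m) to reach world target; turn (2pi) so that tool x has world yaw yaw_x"""
    o,r=state(); d=r.inv().apply(np.array(target)-o["eef_pos"])/0.2
    x=r.as_matrix()[:,0]; y=np.arctan2(x[1],x[0])
    tr=None if yaw_x is None else -((yaw_x-y+np.pi)%(2*np.pi)-np.pi)/(2*np.pi)
    return np.round(d,4),tr,np.degrees(y)
def wrist():
    o,r=state(); p=bot.read_camera("wrist"); T=np.eye(4); T[:3,:3]=r.as_matrix(); T[:3,3]=o["eef_pos"]
    p["pose"]=T@np.array(p["hand_eye"]); return p
E
python3 - <<'E'
from h import *
o,r=state();print(o["t"],o["eef_pos"],o["q"],o["gripper_width"]); print(delta([0.48,-0.01,0.36],np.pi/2))
p=bot.read_camera("wrist");print(np.round(p["hand_eye"],3).tolist())
E
```

```text
1.8 [ 0.35950124 -0.46328645  0.33183628] [ 0.9483943   0.26157664 -0.17835585  1.63691739  0.04828403  1.24651279
  0.14808685] 0.002011398282495524
(array([ 2.2008, -0.81  , -0.1416]), np.float64(-0.09748926038866221), np.float64(54.903866260081614))
[[-0.002, -0.949, -0.314, 0.081], [1.0, -0.002, 0.0, -0.001], [-0.001, -0.314, 0.949, -0.143], [0.0, 0.0, 0.0, 1.0]]
```

Call:
apply_moves(
  deltas=[
    [1,[0.25,-0.05,0],-0.02],
    [1,[0.5,-0.1,0],-0.04],
    [1,[0.75,-0.15,0],-0.06],
    [1,[1.0,-0.2,0.1],-0.08],
    [1,[1.0,-0.2,0.2],-0.0975],
    [1,[1.0,-0.2,0.2],-0.0975],
  ],
)

```text
t: 2.45
eef_pos: [0.4393, -0.2775, 0.2885]
tool_rot: [-0.003, 0.708, 0.706, -0.001]
contact_force: [-0.2, -0.8, 0.3]
gripper_width: 0.002
grasp_force: 0.0
```

Run:
```python
from h import *
print(delta([0.555,0.035,0.25],np.pi/2))
```

```text
(array([1.563 , 0.5765, 0.1939]), np.float64(-0.0002830743642840956), np.float64(89.89809322885773))
```

Call:
apply_moves(
  deltas=[
    [1,[0.25,0.15,0],0],
    [1,[0.5,0.3,0],0],
    [1,[0.75,0.4,0.1],0],
    [1,[1.0,0.57,0.2],0],
  ],
)

```text
t: 2.85
eef_pos: [0.5383, -0.1102, 0.2634]
tool_rot: [0.001, 0.712, 0.703, 0.0]
contact_force: [0.8, -1.0, -0.0]
gripper_width: 0.001
grasp_force: 0.0
```

Call:
apply_moves(
  deltas=[
    [1,[0.2,0,0],0],
    [1,[0.4,0,0],0],
    [1,[0.57,0,0],0],
    [1,[0.57,0,0],0],
    [1,[0.57,0,0],0],
  ],
)

```text
t: 3.35
eef_pos: [0.5384, 0.0035, 0.2628]
tool_rot: [0.0, 0.71, 0.704, -0.0]
contact_force: [0.1, 0.1, 0.3]
gripper_width: 0.004
grasp_force: 0.0
```

Run:
```python
from h import *
o,r=state();print(o["t"],o["eef_pos"],o["contact_force"])
p=wrist(); save(p,"w1.png",f=1.5); np.save("w1.npy",p,allow_pickle=True)
for t in "cradle billet slim_billet keeper keeper_end keeper_pivot stop_face billet_top line".split():
        print(t,[(np.round(d["point"],3).tolist(),round(d["confidence"],2)) for d in bot.look_for(p,t)][:3])
```

```text
3.35 [0.53843135 0.00351565 0.26282801] [0.06680897 0.11520818 0.2738769 ]
cradle [([0.571, -0.006, 0.026], 0.97), ([0.482, 0.158, 0.004], 0.64)]
billet [([0.538, 0.056, 0.047], 0.77), ([0.57, -0.007, 0.021], 0.54)]
slim_billet [([0.538, -0.075, 0.039], 0.79), ([0.466, -0.151, 0.01], 0.23)]
keeper [([0.64, -0.042, 0.057], 0.63)]
keeper_end [([0.646, -0.047, 0.06], 0.84)]
keeper_pivot [([0.643, -0.04, 0.057], 0.72)]
stop_face [([0.569, -0.007, 0.023], 0.83)]
billet_top [([0.533, 0.054, 0.049], 0.56), ([0.615, -0.164, 0.022], 0.3)]
line [([0.566, -0.004, 0.026], 0.8)]
```

View pics/w1.png

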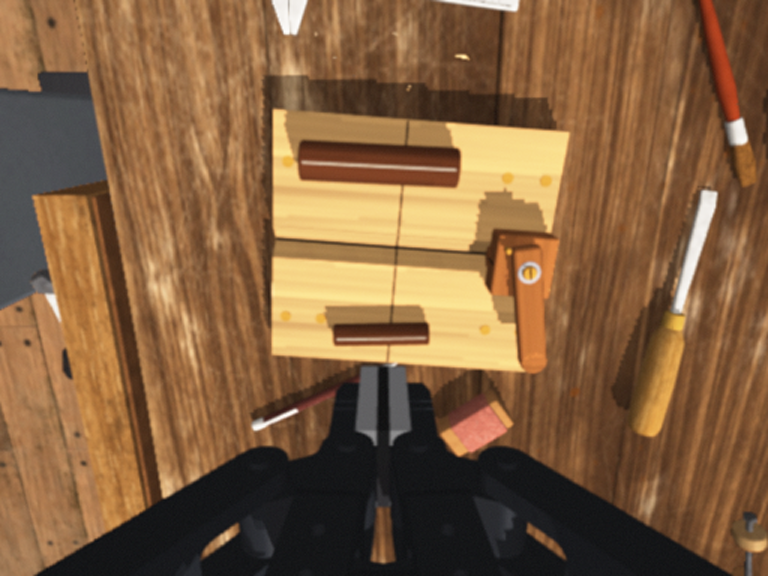

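The wrist view (1.5x) shows the deck corners at (273,110), (568,132) and (273,355). The groove line runs from (275,239) to (490,253). The billet runs from (300,163) to (459,168) and the slim billet is at (380,334). The keeper screw is at (530,271) and its end at about (534,365).

Run:
```python
from h import *
p=np.load("w1.npy",allow_pickle=True).item()
def m(pts,z): return ray(p,np.array(pts)/1.5,z)[:,:2]
c=m([(273,110),(568,132),(273,355),(388,363)],.024); print("corners",c.round(4).tolist())
top=c[1]-c[0]; yaw=np.arctan2(top[1],top[0]); L=np.linalg.norm(top); W=np.linalg.norm(c[2]-c[0])
print("yaw",yaw,L,W,"bottom yaw",np.arctan2(*(c[3]-c[2])[::-1]),"left",np.arctan2(*(c[0]-c[2])[::-1])-np.pi/2)
g=m([(275,239),(490,253)],.012); print("groove",g.round(4).tolist(),np.arctan2(*(g[1]-g[0])[::-1]))
k=m([(408,119),(388,362)],.024); print("kerf",k.round(4).tolist())
b=m([(300,163),(459,168)],.045); print("billet",b.round(4).tolist(),b.mean(0),np.linalg.norm(b[1]-b[0]),np.arctan2(*(b[1]-b[0])[::-1]))
print("lineonbillet",m([(302,163),(458,168)],.052).round(4).tolist())
kp=m([(530,271),(535,352)],.0605); print("keeper",kp.round(4).tolist(),np.linalg.norm(kp[1]-kp[0]),np.arctan2(*(kp[1]-kp[0])[::-1]))
s=m([(380,334)],.036); print("slim",s)
```

```text
corners [[0.462, 0.0912], [0.6703, 0.0743], [0.4473, -0.0977], [0.5414, -0.106]]
yaw -0.08102298635899942 0.2089337012980436 0.18954087990723595 bottom yaw -0.0878384165618723 left -0.07796967905265917
groove [[0.4537, -0.0036], [0.6228, -0.0165]] -0.07657661942685393
kerf [[0.5567, 0.0845], [0.5414, -0.1051]]
billet [[0.4819, 0.0567], [0.591, 0.0523]] [0.53645709 0.05449781] 0.1091132099007389 -0.04025967250975756
lineonbillet [[0.4844, 0.0572], [0.5893, 0.0529]]
keeper [[0.6411, -0.0174], [0.6498, -0.0798]] 0.06303738563671732 -1.4323122857635044
slim [[ 0.53522141 -0.07484368]]
```

```bash
cat >> h.py <<'E'
O=np.array([0.5588,-0.0117]);YAW=-0.080
EX=np.array([np.cos(YAW),np.sin(YAW)]);EY=np.array([-EX[1],EX[0]])
def W(x,y,z): return np.r_[O+x*EX+y*EY,z]
def loc(P): d=np.asarray(P)[...,:2]-O; return np.stack([d@EX,d@EY],-1)
E
python3 - <<'E'
from h import *
print(delta(W(-.0275,.0712,.066),1.50))
E
```

```text
(array([ 0.2806, -0.004 ,  0.982 ]), np.float64(0.010653031466186723), np.float64(89.77876059745071))
```

Call:
apply_moves(
  deltas=[
    [1,[0.1,0,0.15],0.01],
    [1,[0.2,0,0.4],0.01],
    [1,[0.28,0,0.65],0.0107],
    [1,[0.28,-0.004,0.85],0.0107],
    [1,[0.28,-0.004,0.96],0.0107],
    [1,[0.28,-0.004,0.98],0.0107],
    [1,[0.28,-0.004,0.98],0.0107],
    [1,[0.28,-0.004,0.98],0.0107],
  ],
)

```text
t: 4.65
eef_pos: [0.5384, 0.0619, 0.068]
tool_rot: [0.001, 0.732, 0.682, 0.001]
contact_force: [0.8, 0.0, -0.5]
gripper_width: -0.002
grasp_force: 0.0
```

Run:
```python
from h import *
o,r=state();print(o["t"],o["eef_pos"],loc(o["eef_pos"]),o["contact_force"],delta(W(-.0275,.0712,.054),1.5))
p=wrist(); save(p,"w2.png",f=1.5)
```

```text
4.65 [0.53838391 0.06191278 0.06796497] [-0.02623354  0.0717458 ] [ 0.82777693  0.02323684 -0.54506241] (array([-0.0027, -0.0065,  0.0698]), np.float64(7.131260389931716e-06), np.float64(85.94623652336388))
```

View pics/w2.png

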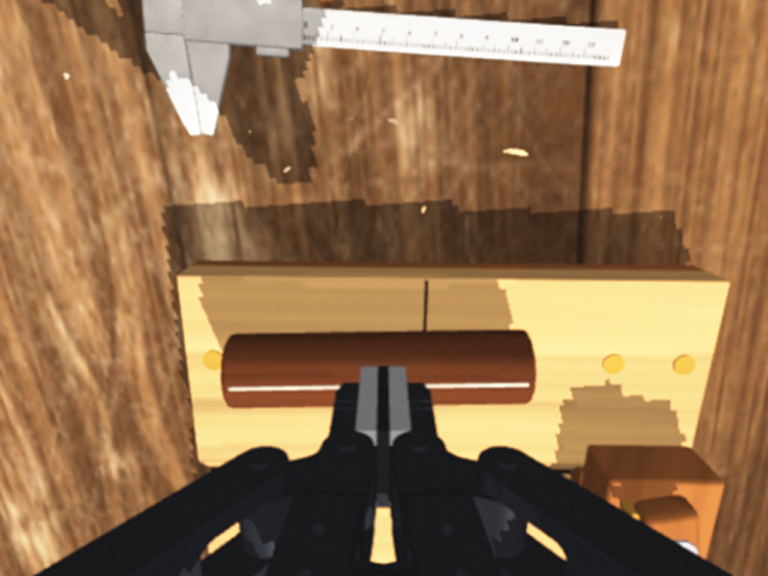

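The fingertip is at (383,370), over the billet's mid-length and on its +y side as planned. I'll lower it gently.

Call:
apply_moves(
  deltas=[
    [1,[0,0,0.04],0],
    [1,[0,0,0.06],0],
    [1,[0,0,0.07],0],
    [1,[0,0,0.08],0],
    [1,[0,0,0.08],0],
    [1,[0,0,0.08],0],
  ],
)

```text
t: 5.3
eef_pos: [0.5371, 0.0625, 0.0518]
tool_rot: [0.0, 0.731, 0.682, 0.0]
contact_force: [-5.4, 0.4, 14.9]
gripper_width: -0.001
grasp_force: 7.5
```

Call:
apply_moves(
  deltas=[
    [1,[0,0,-0.005],0],
    [1,[0,0,-0.005],0],
    [1,[0,0,-0.005],0],
  ],
)

```text
t: 5.6
eef_pos: [0.5372, 0.062, 0.0519]
tool_rot: [0.0, 0.731, 0.682, 0.0]
contact_force: [-2.0, 0.1, 7.9]
gripper_width: -0.0
grasp_force: 4.0
```

Call:
apply_moves(
  deltas=[
    [1,[0,0,-0.0035],0],
    [1,[0,0,-0.0035],0],
    [1,[-0.01,0,-0.0035],0],
    [1,[-0.025,0,-0.0035],0],
    [1,[-0.04,0,-0.0035],0],
    [1,[-0.055,0,-0.0035],0],
    [1,[-0.07,0,-0.0035],0],
    [1,[-0.07,0,-0.0035],0],
    [1,[-0.07,0,-0.0035],0],
  ],
)

```text
t: 6.5
eef_pos: [0.5361, 0.0477, 0.0521]
tool_rot: [0.0, 0.732, 0.682, 0.0]
contact_force: [1.0, 0.0, 1.3]
gripper_width: -0.002
grasp_force: 0.5
```

```bash
cat >> h.py <<'E'
def billet(p,zc=.038):
    """billet centre/yaw in cradle frame from dark-wood mask: end midpoints via silhouette, searched near the deck"""
    cl=cv2.cvtColor(p["color"],cv2.COLOR_RGB2HSV); 
    m=((cl[...,2]>40)&(cl[...,2]<150)&(cl[...,1]>130)&((cl[...,0]<11)|(cl[...,0]>170))).astype(np.uint8)
    m=cv2.morphologyEx(m,cv2.MORPH_OPEN,np.ones((3,3)))
    n,l,s,c=cv2.connectedComponentsWithStats(m); out=[]
    for i in np.argsort(-s[1:,4])[:4]+1:
        pts=np.argwhere(l==i)[:,::-1].astype(np.float32); (cx,cy),(w,h),a=cv2.minAreaRect(pts)
        P=ray(p,[[cx,cy]],zc)[0]; out.append((s[i].tolist(),loc(P).round(4).tolist(),round(w),round(h),round(a,1)))
    return out
E
python3 - <<'E'
from h import *
o,r=state();print(o["t"],loc(o["eef_pos"]),o["contact_force"])
p=wrist(); save(p,"w3.png",f=1.5); print(billet(p))
E
```

```text
6.5 [-0.02733129  0.05736478] [0.99818536 0.00826796 1.33548751]
[([140, 220, 231, 51, 8148], [-0.0283, 0.0593], 48, 230, 88.5), ([288, 264, 56, 4, 215], [0.0035, 0.0467], 55, 3, -0.0), ([255, 221, 3, 3, 9], [-0.0277, 0.071], 2, 2, 90.0)]
```

View pics/w3.png

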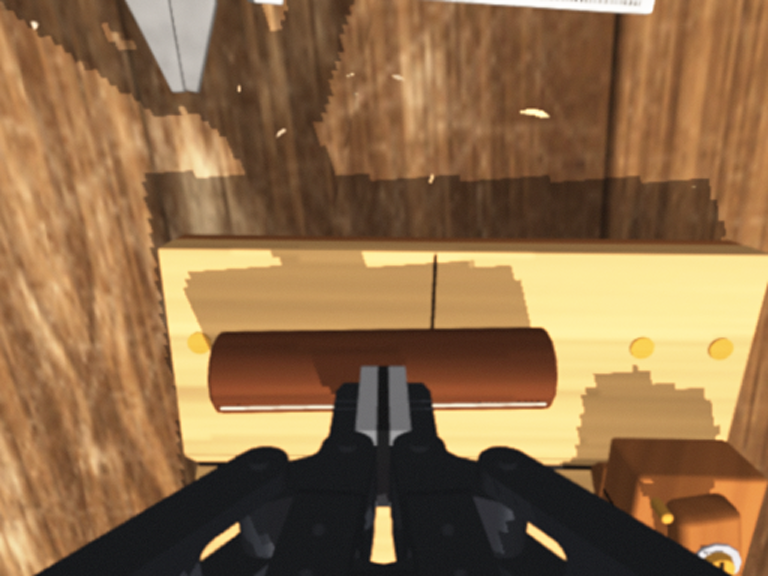

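The pencil line has moved to (385,405) and the billet rolled cleanly without slipping. I'll continue this stroke, then lift and take the next one.

Call:
apply_moves(
  deltas=[
    [1,[-0.01,0,0.001],0],
    [1,[-0.03,0,0.001],0],
    [1,[-0.05,0,0.001],0],
    [1,[-0.07,0,0.001],0],
    [1,[-0.085,0,0.001],0],
    [1,[-0.085,0,0.001],0],
    [1,[-0.085,0,-0.02],0],
    [1,[-0.06,0,-0.04],0],
    [1,[-0.01,0,-0.04],0],
    [1,[0.0,0,-0.04],0],
    [1,[0.0,0,-0.04],0],
  ],
)

```text
t: 7.65
eef_pos: [0.5359, 0.049, 0.0601]
tool_rot: [-0.0, 0.731, 0.683, 0.0]
contact_force: [0.3, -0.4, 1.1]
gripper_width: 0.003
grasp_force: 0.0
```

Run:
```python
from h import *
o,r=state();print(o["t"],o["eef_pos"],loc(o["eef_pos"]),o["contact_force"])
p=wrist(); print(billet(p))
```

```text
7.65 [0.53591572 0.04901532 0.06008367] [-0.02766314  0.05869234] [ 0.30326903 -0.36726824  1.05406837]
[([148, 231, 216, 49, 7890], [-0.0281, 0.0496], 47, 215, 89.7)]
```

Call:
apply_moves(
  deltas=[
    [1,[-0.01,0,0.03],0],
    [1,[-0.01,0,0.041],0],
    [1,[-0.01,0,0.041],0],
    [1,[-0.03,0,0.041],0],
    [1,[-0.055,0,0.041],0],
    [1,[-0.08,0,0.041],0],
    [1,[-0.105,0,0.041],0],
    [1,[-0.13,0,0.041],0],
    [1,[-0.155,0,0.041],0],
    [1,[-0.155,0,0.041],0],
  ],
)

```text
t: 8.7
eef_pos: [0.534, 0.0156, 0.0518]
tool_rot: [0.0, 0.732, 0.681, -0.0]
contact_force: [-0.8, -1.0, 4.0]
gripper_width: 0.001
grasp_force: 2.0
```

Call:
apply_moves(
  deltas=[
    [1,[0,0,-0.03],0],
    [1,[0.03,0,-0.041],0],
    [1,[0.06,0,-0.041],0],
    [1,[0.08,0,-0.041],0],
    [1,[0.08,0,-0.041],0],
  ],
)

```text
t: 9.2
eef_pos: [0.5349, 0.0342, 0.0601]
tool_rot: [-0.0, 0.731, 0.682, 0.0]
contact_force: [1.0, -0.8, 0.2]
gripper_width: -0.0
grasp_force: 0.0
```

Run:
```python
from h import *
o,r=state();print(o["t"],o["eef_pos"],loc(o["eef_pos"]),o["contact_force"])
p=wrist(); print(billet(p))
```

```text
9.2 [0.53493727 0.03420272 0.06007194] [-0.02745471  0.04384893] [ 1.03231204 -0.75347707  0.16349902]
[([148, 230, 216, 54, 8366], [-0.0279, 0.0338], 52, 215, 89.2), ([339, 230, 3, 3, 9], [0.0166, 0.0494], 2, 2, 90.0)]
```

Call:
apply_moves(
  deltas=[
    [1,[-0.015,0,0.03],0],
    [1,[-0.015,0,0.04],0],
    [1,[-0.015,0,0.04],0],
    [1,[-0.035,0,0.04],0],
    [1,[-0.06,0,0.04],0],
    [1,[-0.085,0,0.04],0],
    [1,[-0.11,0,0.04],0],
    [1,[-0.135,0,0.04],0],
    [1,[-0.16,0,0.04],0],
    [1,[-0.16,0,0.04],0],
  ],
)

```text
t: 10.25
eef_pos: [0.5326, -0.0004, 0.0518]
tool_rot: [0.0, 0.732, 0.681, -0.0]
contact_force: [-0.4, 0.1, 0.9]
gripper_width: 0.002
grasp_force: 0.2
```

Call:
apply_moves(
  deltas=[
    [1,[0,0,-0.03],0],
    [1,[0.03,0,-0.041],0],
    [1,[0.06,0,-0.041],0],
    [1,[0.07,0,-0.041],0],
    [1,[0.07,0,-0.041],0],
  ],
)

```text
t: 10.75
eef_pos: [0.5337, 0.0159, 0.0603]
tool_rot: [-0.0, 0.731, 0.682, 0.0]
contact_force: [0.1, -0.0, -0.1]
gripper_width: 0.005
grasp_force: 0.0
```

Run:
```python
from h import *
o,r=state();print(o["t"],o["eef_pos"],loc(o["eef_pos"]),o["contact_force"])
p=wrist(); print(billet(p)); save(p,"w4.png",f=1.5)
```

```text
10.75 [0.53373184 0.01586801 0.06031135] [-0.02719108  0.02547652] [ 0.08822285 -0.00540589 -0.07009714]
[([147, 224, 219, 52, 8603], [-0.0274, 0.0196], 51, 218, 89.5), ([248, 355, 15, 20, 240], [-0.0272, -0.0581], 19, 14, 90.0)]
```

View pics/w4.png

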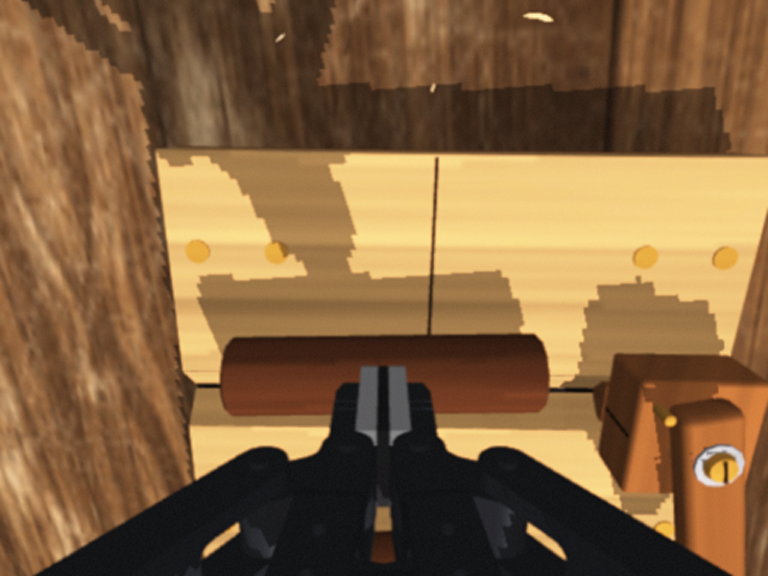

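The billet lies right beside the groove, at (385,375), and is parallel to it. One more stroke should drop it in.

Call:
apply_moves(
  deltas=[
    [1,[0,0,0.03],0],
    [1,[0,0,0.041],0],
    [1,[0,0,0.041],0],
    [1,[-0.02,0,0.041],0],
    [1,[-0.04,0,0.041],0],
    [1,[-0.06,0,0.041],0],
    [1,[-0.08,0,0.041],0],
    [1,[-0.1,0,0.041],0],
    [1,[-0.12,0,0.041],0],
    [1,[-0.135,0,0.041],0],
    [1,[-0.135,0,0.02],0],
    [1,[-0.135,0,0.0],0],
  ],
)

```text
t: 12.0
eef_pos: [0.5319, -0.012, 0.0606]
tool_rot: [-0.0, 0.732, 0.682, 0.0]
contact_force: [0.3, -0.3, 0.5]
gripper_width: 0.0
grasp_force: 0.0
```

Run:
```python
from h import *
o,r=state();print(o["t"],o["eef_pos"],loc(o["eef_pos"]),o["contact_force"])
p=wrist(); print(billet(p,.032)); save(p,"w5.png",f=1.5)
```

```text
12.0 [ 0.53185452 -0.01199639  0.06055391] [-0.02683561 -0.00244879] [ 0.28952466 -0.25331422  0.48783495]
[([149, 207, 214, 49, 8629], [-0.0273, -0.0006], 213, 48, 0.6), ([248, 359, 15, 15, 158], [-0.0269, -0.0935], 14, 14, 90.0), ([251, 338, 9, 4, 33], [-0.027, -0.0731], 3, 8, 90.0)]
```

View pics/w5.png

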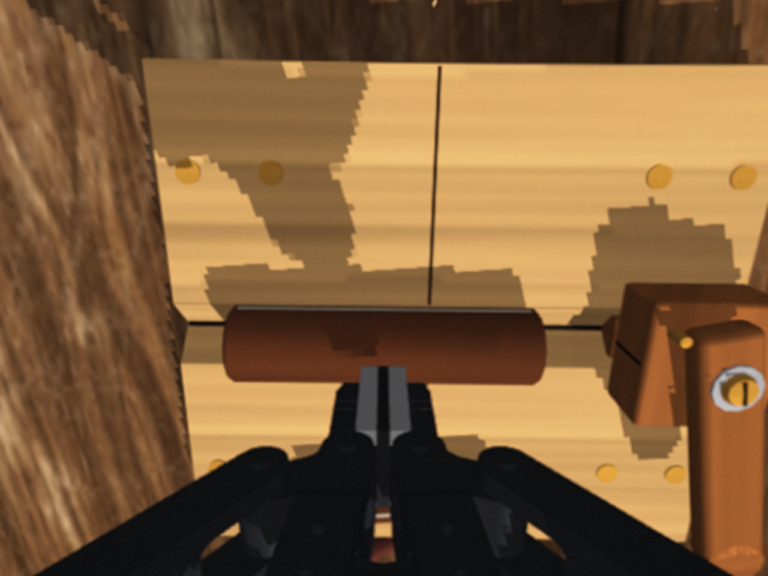

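The billet is seated in the groove: it sits at (385,345) and measures y≈-0.6 mm, x≈-27 mm. Next I move behind its open end to push it along.

Run:
```python
from h import *
for P in (W(-.027,0,.085),W(-.105,0,.085),W(-.105,0,.032),W(-.058,0,.032)): print(delta(P,1.491))
```

```text
(array([ 0.0111, -0.0032, -0.1185]), np.float64(0.0015448544327691497), np.float64(85.98415484980265))
(array([ 0.015 , -0.3932, -0.119 ]), np.float64(0.0015448544327691497), np.float64(85.98415484980265))
(array([ 0.0149, -0.3935,  0.146 ]), np.float64(0.0015448544327691497), np.float64(85.98415484980265))
(array([ 0.0126, -0.1585,  0.1463]), np.float64(0.0015448544327691497), np.float64(85.98415484980265))
```

Call:
apply_moves(
  deltas=[
    [1,[0.01,0,-0.12],0.0015],
    [1,[0.015,-0.15,-0.12],0.0015],
    [1,[0.015,-0.3,-0.12],0.0015],
    [1,[0.015,-0.395,-0.1],0.0015],
    [1,[0.015,-0.395,0],0.0015],
    [1,[0.015,-0.395,0.08],0.0015],
    [1,[0.015,-0.395,0.125],0.0015],
    [1,[0.015,-0.395,0.144],0.0015],
    [1,[0.015,-0.395,0.144],0.0015],
    [1,[0.015,-0.395,0.144],0.0015],
  ],
)

```text
t: 13.05
eef_pos: [0.4538, -0.0034, 0.0319]
tool_rot: [0.0, 0.735, 0.678, 0.0]
contact_force: [0.0, -0.7, 0.1]
gripper_width: 0.0
grasp_force: 0.0
```

Call:
apply_moves(
  deltas=[
    [1,[0,0.02,0],0],
    [1,[0,0.04,0],0],
    [1,[0,0.06,0],0],
    [1,[0,0.08,0],0],
    [1,[0,0.1,0],0],
    [1,[0,0.12,0],0],
    [1,[0,0.14,0],0],
    [1,[0,0.16,0],0],
    [1,[0,0.175,0],0],
    [1,[0,0.19,0],0],
    [1,[0,0.2,0],0],
    [1,[0,0.2,0],0],
  ],
)

```text
t: 14.25
eef_pos: [0.4936, -0.0067, 0.0315]
tool_rot: [0.0, 0.735, 0.678, 0.0]
contact_force: [-0.7, -0.5, 0.2]
gripper_width: -0.001
grasp_force: 0.0
```

Run:
```python
from h import *
o,r=state();print(o["t"],o["eef_pos"],loc(o["eef_pos"]),o["contact_force"])
p=wrist(); print(billet(p,.032)); save(p,"w6.png",f=1.5)
```

```text
14.25 [ 0.49355675 -0.00665548  0.03154   ] [-0.06543772 -0.00018551] [-0.69798827 -0.49832603  0.16023141]
[([286, 234, 226, 58, 11467], [0.0012, -0.0008], 226, 55, 0.6), ([363, 360, 5, 4, 17], [-0.009, -0.0591], 3, 4, 90.0), ([371, 366, 4, 4, 14], [-0.0047, -0.063], 3, 3, 90.0), ([431, 235, 4, 3, 12], [0.0148, 0.0127], 2, 3, 90.0)]
```

View pics/w6.png

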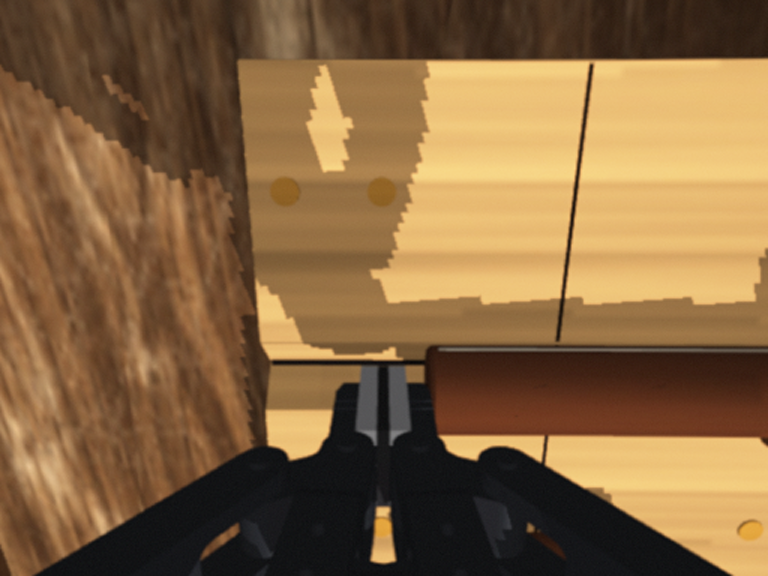

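The billet's end is at (428,390), against the finger's shoulder, and it isn't home yet. I'll push on slowly and watch the force.

Call:
apply_moves(
  deltas=[
    [1,[0,0.005,0],0],
    [1,[0,0.01,0],0],
    [1,[0,0.015,0],0],
    [1,[0,0.015,0],0],
  ],
)

```text
t: 14.7
eef_pos: [0.4955, -0.007, 0.0314]
tool_rot: [-0.0, 0.735, 0.678, -0.001]
contact_force: [-1.1, 0.6, 2.4]
gripper_width: -0.002
grasp_force: 1.2
```

Run:
```python
from h import *
o,r=state();print(o["t"],loc(o["eef_pos"]),o["contact_force"])
p=wrist(); K=cv2.cvtColor(p["color"],cv2.COLOR_RGB2HSV)
# left edge of billet at its mid row
m=((K[...,2]>40)&(K[...,2]<150)&(K[...,1]>130)&((K[...,0]<11)|(K[...,0]>170)))
row=m[240:280].sum(0)>15; e=np.argmax(row); print(e, loc(ray(p,[[e,262]],.040)[0]), loc(ray(p,[[e,262]],.034)[0]))
```

```text
14.7 [-0.06344766 -0.00032375] [-1.08980534  0.59295583  2.35944232]
287 [-0.05002615  0.00378149] [-0.04939713  0.00035453]
```

Call:
apply_moves(
  deltas=[
    [1,[0,0.003,0],0],
    [1,[0,0.006,0],0],
    [1,[0,0.006,0],0],
  ],
)

```text
t: 15.05
eef_pos: [0.4957, -0.007, 0.0312]
tool_rot: [-0.001, 0.735, 0.678, -0.001]
contact_force: [-6.3, 0.7, 5.4]
gripper_width: -0.0
grasp_force: 3.3
```

The push force rose to 6 N with no further motion, so the billet is home. I'll back off and work out the keeper path.

Call:
apply_moves(
  deltas=[
    [1,[0,-0.03,0],0],
    [1,[0,-0.08,0],0],
    [1,[0,-0.08,-0.15],0],
    [1,[0,-0.08,-0.35],0],
    [1,[0,-0.08,-0.4],0],
    [1,[0,-0.08,-0.4],0],
  ],
)

```text
t: 15.65
eef_pos: [0.4827, -0.0059, 0.1131]
tool_rot: [0.002, 0.735, 0.678, 0.002]
contact_force: [-1.4, -0.5, 0.2]
gripper_width: -0.003
grasp_force: 0.0
```

Run:
```python
from h import *
o,r=state();print(o["t"],o["eef_pos"],loc(o["eef_pos"]),o["contact_force"])
print(delta(W(.124,-.053,.112),1.491),delta(W(.124,-.053,.050)))
```

```text
15.65 [ 0.48265494 -0.00589815  0.11314416] [-0.07636518 -0.00030182] [-1.44279266 -0.51312565  0.19174091]
(array([-0.2633,  1.0018,  0.0104]), np.float64(-6.78417103129432e-05), np.float64(85.40358423829309)) (array([-0.2632,  1.0004,  0.3204]), None, np.float64(85.40358423829309))
```

Call:
apply_moves(
  deltas=[
    [1,[-0.05,0.2,0],0],
    [1,[-0.1,0.4,0],0],
    [1,[-0.16,0.6,0],0],
    [1,[-0.21,0.8,0],0],
    [1,[-0.265,1.0,0],0],
    [1,[-0.265,1.0,0.05],0],
    [1,[-0.265,1.0,0.2],0],
    [1,[-0.265,1.0,0.28],0],
    [1,[-0.265,1.0,0.315],0],
    [1,[-0.265,1.0,0.315],0],
    [1,[-0.265,1.0,0.315],0],
  ],
)

```text
t: 16.75
eef_pos: [0.6768, -0.0743, 0.0491]
tool_rot: [0.0, 0.735, 0.678, 0.0]
contact_force: [0.6, 0.5, 0.9]
gripper_width: -0.002
grasp_force: 0.0
```

Run:
```python
from h import *
o,r=state();print(o["t"],o["eef_pos"],loc(o["eef_pos"]),o["contact_force"])
p=wrist(); save(p,"w7.png",f=1.5)
for a in np.arange(1.79,-0.01,-.179):
    d=np.array([-np.cos(a),-np.sin(a)]);n=np.array([np.sin(a),-np.cos(a)])
    c=np.array([.082,0])+.060*d+(.010+.008*abs(n[0])+.011*abs(n[1]))*n
    print(round(a,2),c.round(4),delta(W(*c,.050))[0])
```

```text
16.75 [ 0.67682873 -0.07427744  0.04914019] [ 0.1226521  -0.05294507] [0.56588897 0.45376576 0.89375738]
1.79 [ 0.1148 -0.0542] [-0.0057 -0.0414 -0.0018]
1.61 [ 0.1028 -0.0592] [-0.0309 -0.1011 -0.0019]
1.43 [ 0.093  -0.0621] [-0.0454 -0.1505 -0.002 ]
1.25 [ 0.0832 -0.0636] [-0.0526 -0.1991 -0.0021]
1.07 [ 0.073  -0.0634] [-0.0516 -0.2503 -0.0022]
0.89 [ 0.0625 -0.0613] [-0.0411 -0.3027 -0.0023]
0.72 [ 0.0522 -0.0571] [-0.0205 -0.3543 -0.0024]
0.54 [ 0.0425 -0.0509] [ 0.0107 -0.4028 -0.0024]
0.36 [ 0.0339 -0.0427] [ 0.052  -0.4457 -0.0025]
0.18 [ 0.0269 -0.0326] [ 0.1024 -0.4806 -0.0026]
-0.0 [ 0.022 -0.021] [ 0.1603 -0.5052 -0.0026]
```

View pics/w7.png

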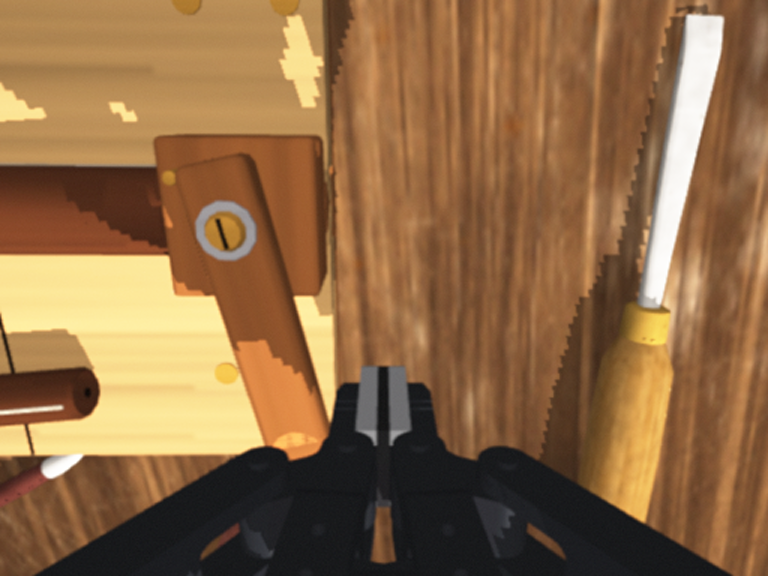

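The billet end meets the stop at (165,210), and the finger stands clear on the keeper's outer side. Now I swing it round.

Call:
apply_moves(
  deltas=[
    [1,[-0.006,-0.04,-0.01],0],
    [1,[-0.03,-0.1,-0.01],0],
    [1,[-0.045,-0.15,-0.01],0],
    [1,[-0.053,-0.2,-0.01],0],
    [1,[-0.052,-0.25,-0.01],0],
    [1,[-0.041,-0.303,-0.01],0],
    [1,[-0.02,-0.354,-0.01],0],
    [1,[0.01,-0.403,-0.01],0],
    [1,[0.05,-0.445,-0.01],0],
    [1,[0.1,-0.48,-0.01],0],
    [1,[0.11,-0.485,-0.01],0],
    [1,[0.11,-0.485,-0.01],0],
  ],
)

```text
t: 18.0
eef_pos: [0.5811, -0.0438, 0.0504]
tool_rot: [-0.0, 0.734, 0.679, -0.0]
contact_force: [-0.4, 0.5, 0.3]
gripper_width: 0.0
grasp_force: 0.0
```

Run:
```python
from h import *
o,r=state();print(o["t"],loc(o["eef_pos"]),o["contact_force"])
print(delta(W(.022,-.021,.051))[0])
p=wrist(); save(p,"w8.png",f=1.5)
```

```text
18.0 [ 0.02477314 -0.03017426] [-0.42158865  0.50933668  0.33479919]
[ 0.0459 -0.0138 -0.0031]
```

View pics/w8.png

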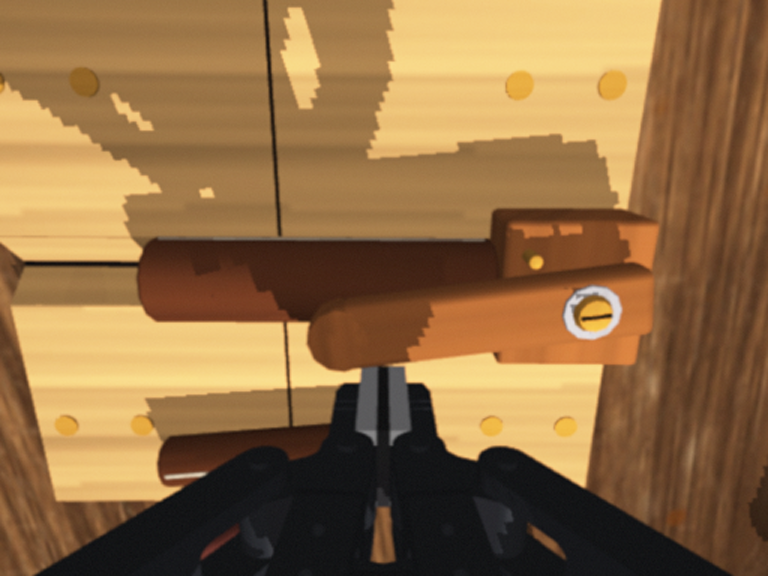

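The keeper has swung nearly round, from the screw at (592,313) to the end at (340,335), with about 0.15 rad left to the pin at (537,262). I'll finish slowly.

Call:
apply_moves(
  deltas=[
    [1,[0.01,0,0],0],
    [1,[0.02,-0.005,0],0],
    [1,[0.03,-0.01,0],0],
    [1,[0.04,-0.01,0],0],
    [1,[0.047,-0.01,0],0],
    [1,[0.047,-0.01,0],0],
  ],
)

```text
t: 18.65
eef_pos: [0.5801, -0.0351, 0.0504]
tool_rot: [-0.0, 0.735, 0.678, -0.0]
contact_force: [-0.4, -0.3, -1.6]
gripper_width: -0.005
grasp_force: 0.1
```

Call:
apply_moves(
  deltas=[
    [1,[0.005,0,0],0],
    [1,[0.01,0,0],0],
    [1,[0.01,0,0],0],
  ],
)

```text
t: 18.95
eef_pos: [0.5803, -0.0333, 0.0504]
tool_rot: [-0.0, 0.735, 0.678, -0.0]
contact_force: [-0.8, -0.4, -0.8]
gripper_width: 0.001
grasp_force: 0.4
```

Call:
apply_moves(
  deltas=[
    [1,[0.005,0,0],0],
    [1,[0.01,0,0],0],
    [1,[0.01,0,0],0],
  ],
)

```text
t: 19.25
eef_pos: [0.5804, -0.0323, 0.0504]
tool_rot: [0.0, 0.735, 0.678, -0.001]
contact_force: [-0.8, -3.8, 1.2]
gripper_width: 0.0
grasp_force: 2.1
```

Call:
apply_moves(
  deltas=[
    [1,[0.005,0,0],0],
    [1,[0.005,0,0],0],
  ],
)

```text
t: 19.45
eef_pos: [0.5804, -0.0322, 0.0504]
tool_rot: [0.0, 0.735, 0.678, -0.001]
contact_force: [-2.8, -6.2, 1.4]
gripper_width: 0.001
grasp_force: 3.2
```

The keeper is at the pin: 6 N and no more motion. I'll retreat and check.

Call:
apply_moves(
  deltas=[
    [1,[-0.03,0,0],0],
    [1,[-0.08,0,0],0],
    [1,[-0.1,0,-0.1],0],
    [1,[-0.1,0,-0.3],0],
    [1,[-0.1,0,-0.5],0],
    [1,[-0.1,0,-0.7],0],
    [1,[-0.1,0,-0.7],0],
    [1,[-0.1,0,-0.7],0],
  ],
)

```text
t: 20.25
eef_pos: [0.5799, -0.0503, 0.1916]
tool_rot: [0.001, 0.735, 0.678, 0.001]
contact_force: [0.2, -0.4, -1.2]
gripper_width: -0.0
grasp_force: 0.0
```

Run:
```python
from h import *
o,r=state();print(o["t"],loc(o["eef_pos"]),o["contact_force"])
p=wrist(); save(p,"w9.png",f=1.5); np.save("w9.npy",p,allow_pickle=True)
```

```text
20.25 [ 0.0241475  -0.03683738] [ 0.15887275 -0.39491893 -1.17034564]
```

View pics/w9.png

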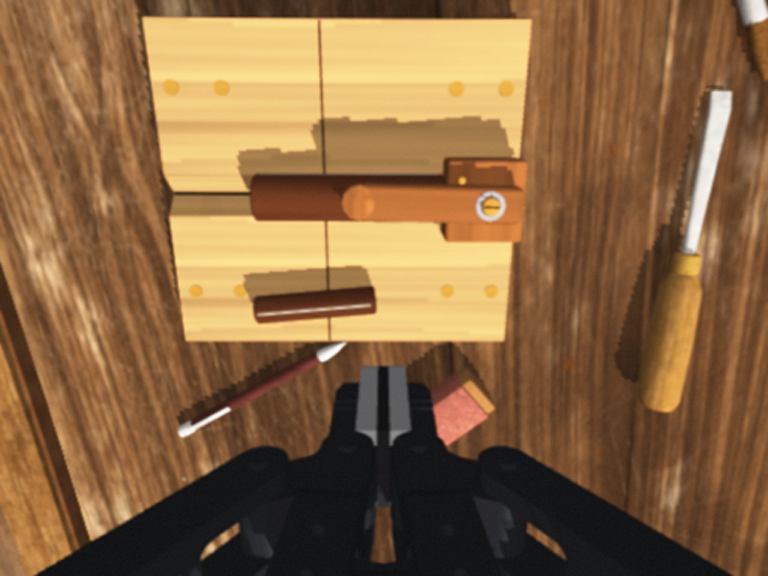

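The keeper lies along the groove against its pin at (462,181). The billet is home under it, and the slim billet, pencil and sanding block look undisturbed. I'll do a quick number check and hand in.

Run:
```python
from h import *
p=np.load("w9.npy",allow_pickle=True).item()
m=lambda u,z: loc(ray(p,np.array([u])/1.5,z)[0])
print("billet end",m((252,198),.034),"slim",ray(p,np.array([(315,304)])/1.5,.036)[0],"keeper",m((491,206),.0605),m((357,202),.0605))
print(bot.hand_in())
```

```text
billet end [-0.05196105  0.00096876] slim [ 0.53583413 -0.07409194  0.036     ] keeper [0.08194383 0.00030423] [0.01031101 0.00261793]
the job is handed in; nothing more can be done
None
```

The job is handed in at about 20 s: the thick billet was rolled into the groove and pushed home against the stop, then the keeper was swung round to its pin. The slim billet measured unmoved to within about 1 mm, the pencil and sanding block look undisturbed in the last picture, and the calliper was out of that picture but never approached.

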